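# Fit a second tube block in the dry block heater and close up the row

## Task

The blue tube block lies on its side beside the block heater: stand it bores-up on the worktop and let go of it, then take it afresh and lower it into the heater's well, between the bare aluminium block and the sliding end stop, with its broad side facing the aluminium block. Close up the row so that no gap is left: the aluminium block against the left end of the well, the blue block flush against it, and the end stop slid up snug against the blue block. Do not drop or throw the blocks, keep the aluminium block standing in the well, and leave the flask, the dish stack and the amber vial where they are.

Things in the scene. Friction and masses are not known exactly. Their poses are not given: they have to be found in the camera images.
- heater: dry block heater, fixed; white housing 190 (x) x 280 (y) x 70 mm high, sloping dark control panel towards the robot. Origin: centre of its underside; x points to its back (away from the robot), y to its left end. In its top is an open well 70 mm wide (x -10 to +60 mm) and 224 mm long (y -112 to +112 mm), flat floor at z = 40 mm, rim at z = 70 mm.
- well_centre (a point): middle of the well's floor: 25 mm behind the heater's origin, 40 mm up; axes as the heater's
- well_left_end (a point): foot of the well's left end wall, on the well's centre line, 112 mm left (+y) of well_centre; axes as the heater's
- loose_block: blue tube block, loose, 0.36 to 0.54 kg, solid for contact; 66 (x) x 54 (y) x 78 mm (z), four bores in its top (+z) face. Origin: centre of the base (the face without bores). Broad sides (66 x 78) face its +y and -y, narrow sides its +x and -x. At the start it lies on its -x side, origin 33 mm up, bores (+z) looking level to the right and front. Either broad side may face the aluminium block.
- fitted_block: bare aluminium tube block, loose, same size, axes and weight as the blue one; stands upright on the well's floor near its left end, 2 to 14 mm short of the end wall, and slides along the well when pushed (about 2 to 5 N). Origin: centre of its base; y runs along the well to the left. Home, its origin is 27 mm short of well_left_end.
- end_stop (a joint): travel of the end stop along the well to the left (+y of the heater), m: 0 = right end, limit 0.080. Its pressing face is at y = -62 mm + travel in the heater's frame. It stays where left (about 2.5 N of friction). Behind (right of) the face, 62 mm wide and 51 mm above the floor, the carriage is 50 mm long. Row closed up: about 0.066.
- stop_face (a point): middle of the end stop's steel pressing face, 25 mm above the well floor, on the well's centre line
- stop_grip (a point): middle of the top of the end stop's black grip lug, 72 mm above the well floor (112 mm above the worktop), 32 mm right of the pressing face. The lug's top 14 mm is 28 mm wide across the well and 16 mm long along it; below that it is 32 mm wide. Pinch it across the well, or push it from the right.
- flask: clear conical flask with a cotton plug, 60 mm across, 134 mm high, loose, right of the heater; origin: centre of its base. Leave it alone.
- dish_stack: stack of two orange culture dishes, 90 mm across, 32 mm high, loose, in front of the heater; origin: centre of its base. Leave it alone.
- amber_vial: small amber bottle, 40 mm across, 58 mm high, loose, at the far right; origin: centre of its base. Leave it alone.

How it is judged:
By the outcome, as a careful person would: the job done as asked, in the order asked, and still so for the second after the job is handed in, with the robot touching nothing.
It also fails if it takes over 66 s, if anything falls off the work surface, if the arm or the gripper's body presses on something with over 40 N, if the wrist force passes 120 N, or if a joint passes its speed limit or range.

## Robot

A 6-joint arm with a two-finger parallel gripper is mounted at the origin on a cart in front of the work surface, level with it; the furniture and walls round the work are solid. World frame = base frame: x ahead of the robot, y to its left, z up, the work surface at z = 0. Lengths are in m, angles in rad, forces in N, time in s.
With the tool pointing down it reaches from about 0.3 to 0.775 m from the base axis. Payload 14.6 kg.
Tool frame: the origin (TCP) lies between the finger pads; the fingertips stand 11 mm ahead of it and the grasp point (between the pads) lies 8 mm behind it; z points along the fingers, y is the line along which they close (so a half turn about z gives the same grasp; the last joint's range is limited). The gripper opens to 85 mm and grips with 20 to 120 N. Pads are 22 mm wide; open, the fingers measure 114 mm over their backs; the gripper's body (76 mm by 85 mm) begins 54 mm behind the grasp point. The pads swing forward as they close: fully open they stand 13 mm farther back than shut.
Start: joints at [1.093, 0.3, 1.521, -0, 1.321, -0.067], TCP at [0.22, 0.504, 0.242] pointing down, gripper open.
Joint ranges: [-3.03, 3.03], [-0.79, 2.21], [0.23, 2.52], [-1.04, 4.18], [0, 3.07], [-2.55, 2.55]. Speed limits (rad/s): [2.22, 2.22, 2.57, 3.14, 3.14, 3.14].

## Interface

Orientations are given as a 3x3 rotation matrix whose columns are the frame's x, y, z axes.
In Python, from cell import manip, optics gives the robot as it stands (manip), with the cameras (optics).
- The arm moves only by the shell command python3 steer.py 'ROWS' [OPENING] [FORCE]. ROWS is rows parted by semicolons, their numbers by spaces, 1 to 5 of them, each of 6 numbers: dx, dy, dz in m, then a rotation vector rx, ry, rz in rad; each row is the pose to reach, as a shift and turn from the pose commanded when the command began, along the tool's axes at that moment; what a row does not reach only later rows make up. A row lasts 1/10 s, in which the tool goes at most 0.05 m and 0.15 rad, less where a joint would pass 70% of its speed; a pose out of reach is approached as far as the arm can. OPENING is the opening from 0.0 (shut) to 1.0 (fully open), set as the command begins (- or left out keeps the last). The fingers move at their own pace and stop on an object; FORCE is the grip in N (left out, the last holds). Time passes only in rows, so rows that do not move let the fingers close. It prints the time, the measured TCP pose, the force, the opening and the grip force at its end.
- manip.get_state(): the state, without advancing time (a new reading comes with each control period).
- optics.capture(name): name is "side" or "top" or "wrist"; returns (picture, depth): 384x512x3 uint8, blue, green, red; 384x512 float32, m along the optical axis (not along the pixel's ray), 0 where there is no reading.
- optics.get_calibration(name): a dict with "fx", "fy", "cx", "cy" (pixels), "cam_to_world" (4x4, takes a point from camera to world coordinates); the wrist camera has in their place "T_tool_cam" (4x4, takes a point from camera to tool coordinates, whose origin is the TCP and whose axes are the flange's). Camera axes: x right, y down, z forward; pixel columns grow to the right and rows downward; lengths in m; the calibration is good to about 2 mm. A picture is of the moment at which its call begins: read the wrist's pose just before it. get_calibration takes no time and is no camera call.
- manip.job_done(): hands the job in; it is judged then, once.
The state is a dict: "time_s": time; "joint_pos": joint angles; "qd": joint speeds; "joint_efforts": joint torques, N m; "tcp_pos": TCP position; "tool_rot": TCP orientation; "wrist_force": force on the tool from outside, world axes, zero at the start; "moment": the same for the moment, N m; "finger_gap": opening from 0.0 (shut) to 1.0 (fully open); "finger_force": force on a finger pad.
Only numpy, scipy, OpenCV 4.12 (cv2) and the standard library are available. Lean on these libraries where they do the work, as an engineer would, in place of code of your own. Each camera call takes 0.05 s, during which the arm holds its last target. There are 200 camera calls.

## Working session

There is one attempt and no reset: what is moved stays moved. The work goes in short steps, Python scripts to look and compute and a shell command to move; the robot and the scene stay as the last step left them, time stands still between calls to the robot, and variables do not carry over. Pictures are saved under pics/ and viewed, at most 10 in all, crops included, and the job is handed in when it is done.

```bash
ls; mkdir -p pics
python3 - <<'E'
from cell import manip, optics
import cv2,numpy as np
for n in("top","side"):
    p,d=optics.capture(n); cv2.imwrite(f"pics/{n}0.png",p); np.savez(f"pics/{n}0.npz",p=p,d=d)
    c=optics.get_calibration(n); print(n,c)
s=manip.get_state(); print(s['tcp_pos'],s['tool_rot'],s['time_s'])
print(optics.get_calibration("wrist"))
E
```

```text
cell.py
pics
steer.py
top {'fx': 366.61317379967096, 'fy': 366.61317379967096, 'cx': 257.9215891475505, 'cy': 185.54307424145267, 'cam_to_world': array([[-0.04962697, -0.97506332,  0.21630694,  0.28638665],
       [-0.99875405,  0.04731129, -0.01587387, -0.10937708],
       [ 0.00524427, -0.21682521, -0.97619636,  1.20404287],
       [ 0.        ,  0.        ,  0.        ,  1.        ]])}
side {'fx': 359.26851237762475, 'fy': 359.26851237762475, 'cx': 259.59443179953735, 'cy': 190.32550558321134, 'cam_to_world': array([[ 0.83555744, -0.33407472,  0.43616264,  0.08658772],
       [-0.5492518 , -0.48930564,  0.6774234 , -0.80721607],
       [-0.01289319, -0.80558927, -0.59233411,  0.72687595],
       [ 0.        ,  0.        ,  0.        ,  1.        ]])}
[0.21951949 0.50408524 0.2417669 ] [[-9.16824345e-01  3.99290443e-01 -5.11716989e-04]
 [ 3.99290758e-01  9.16823888e-01 -9.21669782e-04]
 [ 1.01140424e-04 -1.04933316e-03 -9.99999444e-01]] 0.1
{'fx': 280.34833439573293, 'fy': 280.34833439573293, 'cx': 257.27851959983803, 'cy': 194.93067369748354, 'T_tool_cam': array([[-5.09250776e-04, -9.52842734e-01, -3.03464109e-01,
         7.79766341e-02],
       [ 9.99999861e-01, -5.25587414e-04, -2.78403858e-05,
         2.09084417e-04],
       [-1.32969407e-04, -3.03464081e-01,  9.52842869e-01,
        -1.30481875e-01],
       [ 0.00000000e+00,  0.00000000e+00,  0.00000000e+00,
         1.00000000e+00]])}
```

View pics/top0.png

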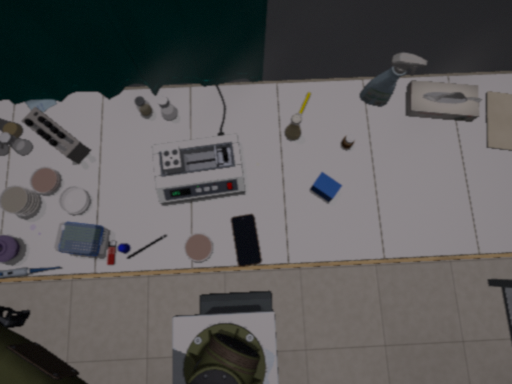

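View pics/side0.png

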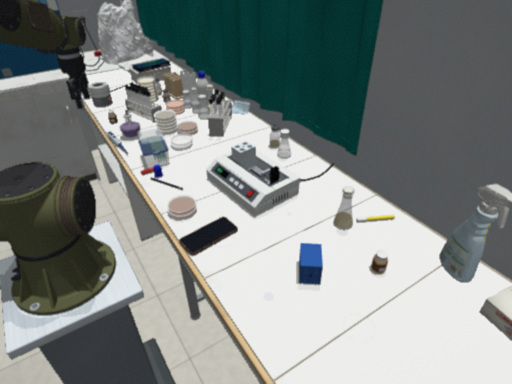

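The top view shows the heater at about (198,168), blue block (325,187), flask (293,128), vial (347,142) and dishes (198,247). The side view confirms the block is clear of everything. Next I measure.

```bash
cat > h.py <<'E'
from cell import manip, optics
import cv2,numpy as np
def cam(n):
    c=optics.get_calibration(n)
    if n=="wrist":
        s=manip.get_state(); T=np.eye(4); T[:3,:3]=s['tool_rot']; T[:3,3]=s['tcp_pos']; M=T@c['T_tool_cam']
    else: M=c['cam_to_world']
    return c,M
def grab(n,f=None):
    c,M=cam(n); p,d=optics.capture(n)
    if f: cv2.imwrite(f"pics/{f}.png",p)
    return p,d,c,M
def cloud(d,c,M):
    v,u=np.mgrid[:d.shape[0],:d.shape[1]]
    P=np.stack([(u-c['cx'])/c['fx']*d,(v-c['cy'])/c['fy']*d,d],-1)
    return P@M[:3,:3].T+M[:3,3]
def plane(uv,z,c,M):
    uv=np.atleast_2d(uv).astype(float)
    r=np.c_[(uv[:,0]-c['cx'])/c['fx'],(uv[:,1]-c['cy'])/c['fy'],np.ones(len(uv))]@M[:3,:3].T
    o=M[:3,3]; return o+r*((z-o[2])/r[:,2])[:,None]
def blue(p):
    h=cv2.cvtColor(p,cv2.COLOR_BGR2HSV); return cv2.inRange(h,(105,120,40),(130,255,255))
E
python3 - <<'E'
from h import *
for n in("top","side"):
    z=np.load(f"pics/{n}0.npz"); c,M=cam(n); X=cloud(z['d'],c,M)
    m=blue(z['p'])>0; m&=(X[...,1]<-0.1)&(X[...,2]>.01)&(X[...,2]<.1)
    Q=X[m]; print(n,m.sum(),np.percentile(Q,[2,50,98],axis=0).round(3).tolist())
    t=Q[Q[:,2]>.058]; r=cv2.minAreaRect(t[:,:2].astype(np.float32)); print("blue top",r,np.median(t[:,2]))
    # heater
    m=(X[...,2]>.062)&(X[...,2]<.078)&(abs(X[...,0]-.5)<.25)&(X[...,1]<.25)&(X[...,1]>-.2)
    lab=cv2.connectedComponentsWithStats(m.astype(np.uint8)); 
    for i in range(1,lab[0]):
        if lab[2][i,4]>150:
            q=X[lab[1]==i]; print(i,lab[2][i].tolist(),q.mean(0).round(3),cv2.minAreaRect(q[:,:2].astype(np.float32)))
    b=cv2.resize(z['p'][130:210,145:365] if n=="top" else z['p'][130:300,190:400],None,fx=3.6,fy=3.6,interpolation=cv2.INTER_CUBIC)
    if n=="top": cv2.imwrite("pics/topcrop.png",b)
for uv,zz in (((293,128),.067),((347,142),.03),((198,247),.016),((325,187),.05),((198,157),.07)):
    c,M=cam("top"); print(uv,plane(uv,zz,c,M).round(3))
E
```

```text
top 391 [[0.493, -0.382, 0.057], [0.528, -0.346, 0.066], [0.563, -0.31, 0.071]]
blue top ((0.52937912940979, -0.3462469279766083), (0.07244089245796204, 0.05346691608428955), 50.75456237792969) 0.06611151996988807
1 [152, 133, 91, 60, 2719] [0.615 0.063 0.069] ((0.6235343813896179, 0.06540520489215851), (0.16790305078029633, 0.28022557497024536), 5.112726211547852)
side 731 [[0.488, -0.391, 0.014], [0.52, -0.363, 0.064], [0.562, -0.315, 0.067]]
blue top ((0.5296310782432556, -0.3482760787010193), (0.07861744612455368, 0.051540933549404144), 51.41527557373047) 0.06527219412914798
1 [213, 151, 87, 47, 1557] [0.612 0.034 0.069] ((0.6234322190284729, 0.06305940449237823), (0.16573099792003632, 0.2823633849620819), 4.982472896575928)
(293, 128) [[ 0.727 -0.253  0.067]]
(347, 142) [[ 0.682 -0.436  0.03 ]]
(198, 247) [[0.358 0.073 0.016]]
(325, 187) [[ 0.527 -0.344  0.05 ]]
(198, 157) [[0.641 0.06  0.07 ]]
```

View pics/topcrop.png

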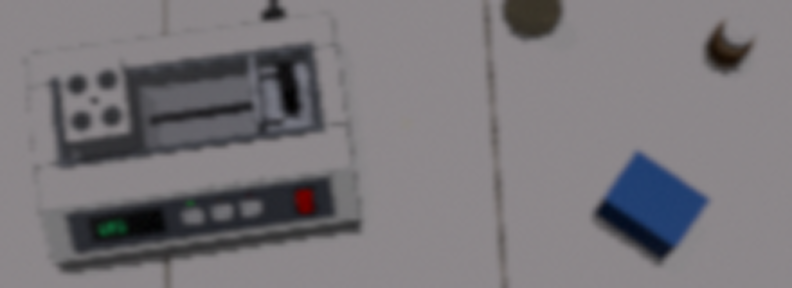

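The crop shows the aluminium block at the left of the well, the stop at its right end (black lug near crop pixel (288,90)) and the blue block on its side at yaw ~51°. I go to a hover over it, using a helper that works out the shift in tool axes.

```bash
cat > g.py <<'E'
# python3 g.py x y z az tilt : az = azimuth of tool y (deg), tilt = rotation about tool y (deg)
from h import *
import sys
from scipy.spatial.transform import Rotation as Ro
def rot(az,tilt):
    a=np.radians(az); y=np.array([np.cos(a),np.sin(a),0]); z=np.array([0,0,-1.])
    return np.c_[np.cross(y,z),y,z]@Ro.from_euler('y',tilt,degrees=True).as_matrix()
def rel(p,R):
    s=manip.get_state(); A=np.array(s['tool_rot']); 
    return A.T@(np.array(p)-s['tcp_pos']), Ro.from_matrix(A.T@R).as_rotvec()
if __name__=="__main__":
    a=list(map(float,sys.argv[1:6])); d,r=rel(a[:3],rot(*a[3:]))
    print("shift",d.round(4),np.linalg.norm(d).round(3),"rot",r.round(3),"rows",round(max(np.linalg.norm(d)/.05,np.linalg.norm(r)/.15),1))
E
python3 g.py 0.53 -0.347 0.26 -38.9 0; python3 steer.py '0 0 0 0 0 0' | head
```

```text
shift [-0.6245 -0.6563 -0.0176] 0.906 rot [-1.000e-03  1.000e-03  1.839e+00] rows 18.1
time_s: 0.2
tcp_pos: [0.2196, 0.5041, 0.2419]
tool_rot: [[-0.917, 0.399, -0.0], [0.399, 0.917, -0.001], [0.0, -0.001, -1.0]]
wrist_force: [0.3, 0.2, 0.2]
finger_gap: 0.998
finger_force: 0.0
```

```bash
python3 steer.py '-0.17 -0.18 -0.01 0 0 0.5;-0.17 -0.18 -0.01 0 0 0.5;-0.17 -0.18 -0.01 0 0 0.5;-0.17 -0.18 -0.01 0 0 0.5;-0.17 -0.18 -0.01 0 0 0.5'; python3 g.py 0.53 -0.347 0.26 -38.9 0
```

```text
time_s: 0.7
tcp_pos: [0.3037, 0.2694, 0.2523]
tool_rot: [[-0.612, 0.791, 0.0], [0.791, 0.612, 0.0], [-0.0, 0.0, -1.0]]
wrist_force: [0.9, 0.7, -0.1]
finger_gap: 1.0
finger_force: 0.0
shift [-0.626  -0.1981 -0.0076] 0.657 rot [ 0.    -0.     1.337] rows 13.1
```

```bash
python3 steer.py '-0.23 -0.07 -0.003 0 0 0.5;-0.23 -0.07 -0.003 0 0 0.5;-0.23 -0.07 -0.003 0 0 0.5;-0.23 -0.07 -0.003 0 0 0.5;-0.23 -0.07 -0.003 0 0 0.5'; python3 g.py 0.53 -0.347 0.26 -38.9 0
```

```text
time_s: 1.2
tcp_pos: [0.3896, 0.0443, 0.2555]
tool_rot: [[-0.156, 0.988, 0.001], [0.988, 0.156, -0.0], [-0.0, 0.001, -1.0]]
wrist_force: [1.0, 1.0, 0.3]
finger_gap: 1.004
finger_force: 0.0
shift [-0.4084  0.0775 -0.0044] 0.416 rot [ 0.001 -0.     0.836] rows 8.3
```

```bash
python3 steer.py '-0.23 0.045 -0.003 0 0 0.5;-0.23 0.045 -0.003 0 0 0.5;-0.23 0.045 -0.003 0 0 0.5;-0.23 0.045 -0.003 0 0 0.5;-0.23 0.045 -0.003 0 0 0.5'; python3 g.py 0.53 -0.347 0.26 -38.9 0
```

```text
time_s: 1.7
tcp_pos: [0.4707, -0.1761, 0.258]
tool_rot: [[0.337, 0.942, -0.0], [0.942, -0.337, -0.0], [-0.0, -0.0, -1.0]]
wrist_force: [0.7, 0.9, -0.1]
finger_gap: 1.002
finger_force: 0.0
shift [-0.141   0.1134 -0.002 ] 0.181 rot [-0.     0.     0.335] rows 3.6
```

```bash
python3 steer.py '-0.141 0.113 -0.002 0 0 0.335;-0.141 0.113 -0.002 0 0 0.335;-0.141 0.113 -0.002 0 0 0.335;-0.141 0.113 -0.002 0 0 0.335;-0.141 0.113 -0.002 0 0 0.335'
python3 - <<'E'
from h import *
p,d,c,M=grab("wrist","w1"); X=cloud(d,c,M)
m=(blue(p)>0); print(m.sum())
t=X[m&(X[...,2]>.058)&(X[...,2]<.075)]; print(len(t),np.median(t[:,2]),cv2.minAreaRect(t[:,:2].astype(np.float32)))
print(manip.get_state()['joint_pos'])
E
```

```text
time_s: 2.2
tcp_pos: [0.5298, -0.3469, 0.2587]
tool_rot: [[0.627, 0.779, -0.001], [0.779, -0.627, 0.001], [-0.0, -0.002, -1.0]]
wrist_force: [-0.6, 0.6, -1.2]
finger_gap: 1.001
finger_force: 0.0
2821
2780 0.06469536475941193 ((0.5316618084907532, -0.3463708758354187), (0.07796094566583633, 0.05264678969979286), 51.67742919921875)
[-6.35354740e-01  4.76790640e-01  1.23934448e+00 -7.65914455e-06
  1.42710174e+00  4.14323527e-02]
```

View pics/w1.png

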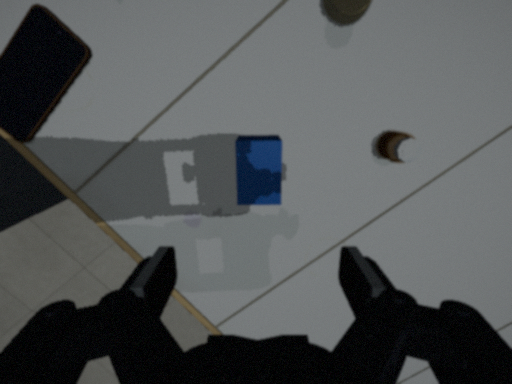

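The block appears at (258,170), squarely aligned with the tool, no bores on top; all three views agree on about (0.531, -0.3465), yaw 51.3°. Now tilt 45° for the grasp.

```bash
python3 g.py .4806 -.4094 .1236 -38.7 45
```

```text
shift [-0.0809  0.0022  0.1354] 0.158 rot [-0.001  0.785 -0.002] rows 5.2
```

```bash
python3 steer.py '-0.04 0.001 0.02 0 0.15 0;-0.08 0.002 0.04 0 0.3 0;-0.081 0.002 0.08 0 0.45 0;-0.081 0.002 0.11 0 0.6 0;-0.081 0.002 0.135 0 0.75 0'; python3 -c "
from h import *;print(np.round(manip.get_state()['joint_pos'],3))"; python3 g.py .5292 -.3487 .0358 -38.7 45
```

```text
time_s: 2.75
tcp_pos: [0.4806, -0.4077, 0.1248]
tool_rot: [[0.455, 0.78, 0.43], [0.568, -0.626, 0.535], [0.686, 0.001, -0.728]]
wrist_force: [0.1, 0.1, 0.4]
finger_gap: 0.998
finger_force: 0.0
[-1.007  0.714  1.347  0.716  1.424 -0.568]
shift [-0.0054  0.0009  0.1172] 0.117 rot [0.001 0.029 0.   ] rows 2.3
```

```bash
python3 steer.py '-0.005 0.001 0.03 0 0.03 0;-0.005 0.001 0.06 0 0.03 0;-0.005 0.001 0.09 0 0.03 0;-0.005 0.001 0.117 0 0.03 0;-0.005 0.001 0.117 0 0.03 0' && python3 steer.py '0 0 0 0 0 0;0 0 0 0 0 0;0 0 0 0 0 0;0 0 0 0 0 0;0 0 0 0 0 0' 0.0 50
```

```text
time_s: 3.25
tcp_pos: [0.5295, -0.3458, 0.034]
tool_rot: [[0.445, 0.783, 0.435], [0.554, -0.622, 0.553], [0.704, -0.005, -0.71]]
wrist_force: [-1.6, 0.0, -0.4]
finger_gap: 1.002
finger_force: 0.0
time_s: 3.75
tcp_pos: [0.5292, -0.3504, 0.0377]
tool_rot: [[0.444, 0.78, 0.441], [0.555, -0.625, 0.548], [0.703, 0.002, -0.711]]
wrist_force: [-2.8, 0.1, 6.9]
finger_gap: 0.626
finger_force: 52.1
```

```bash
python3 steer.py '0.02 0 -0.02 0 0 0;0.05 0 -0.05 0 0 0;0.075 0 -0.075 0 0 0;0.075 0 -0.075 0 0 0' && python3 g.py .5292 -.3487 .1436 -38.7 -45
```

```text
time_s: 4.15
tcp_pos: [0.5303, -0.3507, 0.1478]
tool_rot: [[0.441, 0.78, 0.444], [0.559, -0.625, 0.544], [0.702, 0.008, -0.712]]
wrist_force: [-0.1, -0.5, -4.0]
finger_gap: 0.631
finger_force: 52.8
shift [-0.0023 -0.0022  0.0036] 0.005 rot [ 0.009 -1.563 -0.   ] rows 10.4
```

```bash
python3 steer.py '0 0 0 0 -0.15 0;0 0 0 0 -0.3 0;0 0 0 0 -0.45 0;0 0 0 0 -0.6 0;0 0 0 0 -0.75 0' && python3 steer.py '0 0 0 0 -0.15 0;0 0 0 0 -0.3 0;0 0 0 0 -0.45 0;0 0 0 0 -0.6 0;0 0 0 0 -0.75 0' && python3 steer.py '0 0 0 0 -0.06 0;0 0 0 0 -0.06 0' && python3 g.py .5292 -.3487 .1436 -38.7 -45; python3 -c "
from h import *;print(np.round(manip.get_state()['joint_pos'],3));p,d,c,M=grab('side');cv2.imwrite('pics/s2.png',cv2.resize(p[140:300,210:410],None,fx=4,fy=4))"
```

```text
time_s: 4.65
tcp_pos: [0.5292, -0.3495, 0.1423]
tool_rot: [[0.625, 0.78, 0.016], [0.78, -0.625, 0.018], [0.024, 0.001, -1.0]]
wrist_force: [0.4, -0.0, -5.0]
finger_gap: 0.626
finger_force: 52.6
time_s: 5.15
tcp_pos: [0.5296, -0.349, 0.1421]
tool_rot: [[0.467, 0.781, -0.414], [0.584, -0.624, -0.519], [-0.664, 0.0, -0.748]]
wrist_force: [-0.3, -0.5, -3.3]
finger_gap: 0.627
finger_force: 52.6
time_s: 5.35
tcp_pos: [0.5294, -0.348, 0.1398]
tool_rot: [[0.44, 0.782, -0.441], [0.557, -0.624, -0.549], [-0.704, -0.004, -0.71]]
wrist_force: [-0.3, 0.7, -4.2]
finger_gap: 0.627
finger_force: 52.7
shift [-0.0031  0.0003 -0.0022] 0.004 rot [-0.002 -0.004  0.005] rows 0.1
[-0.389  0.731  1.289 -0.749  1.443  0.508]
```

View pics/s2.png

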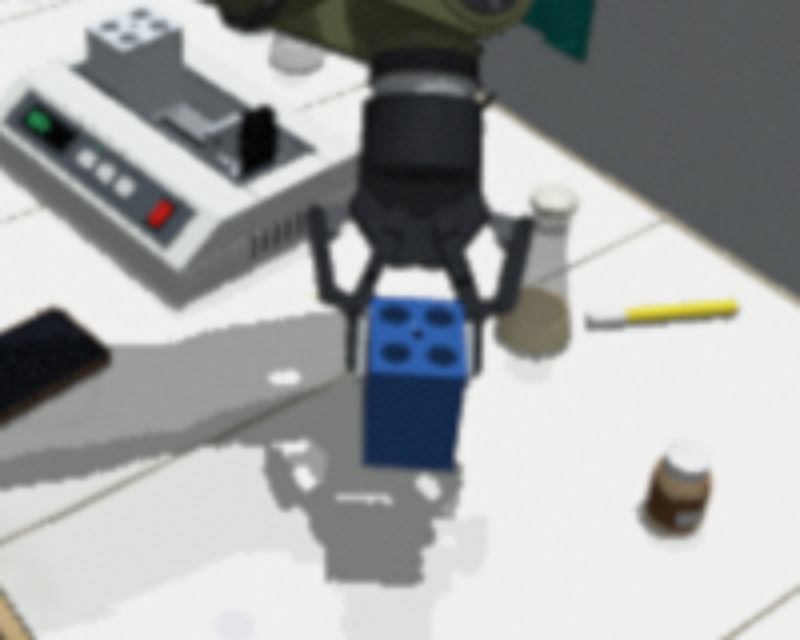

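The block is held upright with four bores up, clear of everything (crop ~(415,380)). Lower it.

```bash
python3 steer.py '0.02 0 0.02 0 0 0;0.04 0 0.04 0 0 0;0.055 0 0.055 0 0 0;0.064 0 0.064 0 0 0;0.064 0 0.064 0 0 0' && python3 steer.py '0 0 0 0 0 0;0 0 0 0 0 0'
python3 - <<'E'
from h import *
p,d,c,M=grab("side"); X=cloud(d,c,M); m=blue(p)>0
m&=(X[...,1]<-.2)&(X[...,2]<.2)&(X[...,2]>-.01); Q=X[m]; print(np.percentile(Q,[1,50,97,99],axis=0).round(4)[:,2])
E
```

```text
time_s: 5.9
tcp_pos: [0.529, -0.349, 0.0505]
tool_rot: [[0.444, 0.78, -0.441], [0.556, -0.626, -0.547], [-0.703, -0.002, -0.711]]
wrist_force: [-0.2, -0.2, -3.7]
finger_gap: 0.629
finger_force: 52.6
time_s: 6.1
tcp_pos: [0.5303, -0.3491, 0.0533]
tool_rot: [[0.446, 0.781, -0.438], [0.554, -0.625, -0.549], [-0.703, 0.002, -0.712]]
wrist_force: [1.7, -0.1, -2.7]
finger_gap: 0.626
finger_force: 52.6
[0.0156 0.0783 0.0889 0.0897]
```

```bash
python3 steer.py '0.002 0 0.002 0 0 0;0.004 0 0.004 0 0 0;0.004 0 0.004 0 0 0' && python3 steer.py '0.001 0 0.001 0 0 0;0.001 0 0.001 0 0 0'|grep -E "tcp|wrist" && python3 steer.py '0.001 0 0.001 0 0 0;0.001 0 0.001 0 0 0'|grep -E "tcp|wrist"
```

```text
time_s: 6.45
tcp_pos: [0.5297, -0.3485, 0.0457]
tool_rot: [[0.444, 0.781, -0.44], [0.555, -0.625, -0.549], [-0.703, -0.001, -0.711]]
wrist_force: [1.0, -0.1, -4.3]
finger_gap: 0.629
finger_force: 52.6
tcp_pos: [0.5298, -0.3486, 0.0446]
wrist_force: [0.3, -0.4, -3.7]
tcp_pos: [0.53, -0.3487, 0.0436]
wrist_force: [0.4, 0.7, -1.2]
```

```bash
python3 steer.py '0.0007 0 0.0007 0 0 0;0.0007 0 0.0007 0 0 0'|grep -E "tcp|wrist"
```

```text
tcp_pos: [0.5301, -0.3486, 0.0434]
wrist_force: [-2.1, 4.6, 7.0]
```

```bash
python3 steer.py '0 0 0 0 0 0;0 0 0 0 0 0;0 0 0 0 0 0;0 0 0 0 0 0' 1.0 && python3 steer.py '0 0 -0.03 0 0 0;0 0 -0.06 0 0 0;0 0 -0.1 0 0 0;0 0 -0.13 0 0 0;0 0 -0.13 0 0 0' ; python3 g.py .53 -.3487 .25 -38.7 0
```

```text
time_s: 7.45
tcp_pos: [0.5299, -0.3487, 0.0423]
tool_rot: [[0.444, 0.781, -0.439], [0.555, -0.625, -0.549], [-0.703, 0.0, -0.711]]
wrist_force: [0.1, -0.4, -0.1]
finger_gap: 1.003
finger_force: 0.0
time_s: 7.95
tcp_pos: [0.5895, -0.2756, 0.138]
tool_rot: [[0.446, 0.782, -0.434], [0.555, -0.623, -0.551], [-0.702, 0.005, -0.712]]
wrist_force: [-0.8, 0.6, -0.9]
finger_gap: 1.0
finger_force: 0.0
shift [-0.1457 -0.0004 -0.0136] 0.146 rot [0.006 0.778 0.001] rows 5.2
```

```bash
python3 steer.py '-0.03 0 -0.02 0 0.15 0;-0.06 0 -0.025 0 0.3 0;-0.09 0 -0.02 0 0.45 0;-0.12 0 -0.015 0.006 0.6 0;-0.146 0 -0.014 0.006 0.75 0'
python3 - <<'E'
from h import *
p,d,c,M=grab("wrist","w3"); X=cloud(d,c,M)
m=(blue(p)>0)
t=X[m&(X[...,2]>.068)&(X[...,2]<.09)]; print(len(t),np.median(t[:,2]),cv2.minAreaRect(t[:,:2].astype(np.float32)))
q=X[(X[...,2]>.068)&(X[...,2]<.09)&(np.hypot(X[...,0]-.53,X[...,1]+.35)<.07)]; print(len(q),np.median(q[:,2]),cv2.minAreaRect(q[:,:2].astype(np.float32)))
E
python3 g.py .53 -.3487 .25 51 0
```

```text
time_s: 8.45
tcp_pos: [0.5271, -0.3519, 0.2484]
tool_rot: [[0.627, 0.779, -0.018], [0.778, -0.627, -0.017], [-0.025, -0.003, -1.0]]
wrist_force: [0.8, -0.5, -0.4]
finger_gap: 0.999
finger_force: 0.0
1980 0.07668240590777284 ((0.5278260707855225, -0.35079053044319153), (0.06583497673273087, 0.052636485546827316), 50.902854919433594)
2249 0.07662733727651277 ((0.5278695225715637, -0.3509376645088196), (0.06604801118373871, 0.054107416421175), 50.82079315185547)
shift [ 0.0088 -0.0009  0.0017] 0.009 rot [-0.011  0.013 -1.573] rows 10.5
```

View pics/w3.png

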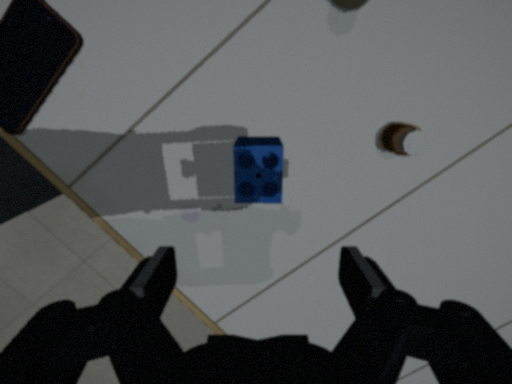

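The block stands bores-up at (258,172), released; centre (0.528, -0.351), yaw 50.9°. Quarter turn for a fresh grasp on the narrow sides.

```bash
python3 steer.py '0 0 0 0 0 -0.15;0 0 0 0 0 -0.3;0 0 0 0 0 -0.45;0 0 0 0 0 -0.6;0 0 0 0 0 -0.75'|grep tcp && python3 steer.py '0 0 0 0 0 -0.15;0 0 0 0 0 -0.3;0 0 0 0 0 -0.45;0 0 0 0 0 -0.6;0 0 0 0 0 -0.75'; python3 g.py .528 -.351 .10 50.9 0; python3 g.py .528 -.351 .05 50.9 0
```

```text
tcp_pos: [0.5277, -0.3509, 0.2463]
time_s: 9.5
tcp_pos: [0.5278, -0.3509, 0.2462]
tool_rot: [[-0.736, 0.676, -0.025], [0.676, 0.736, -0.02], [0.005, -0.032, -0.999]]
wrist_force: [0.2, -0.0, -0.6]
finger_gap: 1.002
finger_force: 0.0
shift [-0.0009  0.0047  0.1462] 0.146 rot [-0.031 -0.006 -0.06 ] rows 2.9
shift [-0.0012  0.0063  0.1961] 0.196 rot [-0.031 -0.006 -0.06 ] rows 3.9
```

```bash
python3 steer.py '-0.0009 0.0047 0.03 -0.031 -0.006 -0.06;-0.0009 0.0047 0.07 -0.031 -0.006 -0.06;-0.0009 0.0047 0.11 -0.031 -0.006 -0.06;-0.0009 0.0047 0.13 -0.031 -0.006 -0.06;-0.0009 0.0047 0.13 -0.031 -0.006 -0.06'; python3 g.py .528 -.351 .05 50.9 0
```

```text
time_s: 10.0
tcp_pos: [0.5274, -0.3497, 0.1132]
tool_rot: [[-0.772, 0.636, -0.004], [0.636, 0.772, 0.003], [0.005, -0.0, -1.0]]
wrist_force: [0.3, -0.4, 0.5]
finger_gap: 1.003
finger_force: 0.0
shift [-0.0016 -0.0006  0.0632] 0.063 rot [-0.    -0.005 -0.006] rows 1.3
```

```bash
python3 steer.py '-0.001 -0.001 0.02 0 -0.005 -0.006;-0.001 -0.001 0.04 0 -0.005 -0.006;-0.001 -0.001 0.055 0 -0.005 -0.006;-0.001 -0.001 0.063 0 -0.005 -0.006;-0.001 -0.001 0.063 0 -0.005 -0.006' |grep -E "tcp|wri" && python3 steer.py '0 0 0 0 0 0;0 0 0 0 0 0;0 0 0 0 0 0;0 0 0 0 0 0' 0.0 45
```

```text
tcp_pos: [0.5292, -0.3518, 0.0538]
wrist_force: [-0.3, 0.8, -0.3]
time_s: 10.9
tcp_pos: [0.53, -0.3523, 0.0557]
tool_rot: [[-0.776, 0.63, 0.008], [0.63, 0.776, -0.005], [-0.009, 0.001, -1.0]]
wrist_force: [0.1, -0.7, 6.3]
finger_gap: 0.76
finger_force: 52.1
```

```bash
python3 steer.py '0 0 -0.03 0 0 0;0 0 -0.07 0 0 0;0 0 -0.12 0 0 0;0 0 -0.17 0 0 0;0 0 -0.2 0 0 0'; python3 g.py .638 .0595 .25 5 0
```

```text
time_s: 11.4
tcp_pos: [0.5285, -0.3511, 0.2587]
tool_rot: [[-0.776, 0.63, 0.009], [0.63, 0.776, -0.006], [-0.011, 0.001, -1.0]]
wrist_force: [0.1, 0.4, -3.6]
finger_gap: 0.764
finger_force: 53.2
shift [0.1739 0.3878 0.0071] 0.425 rot [0.005 0.01  0.802] rows 8.5
```

```bash
python3 steer.py '0.02 0.04 0 0 0 0.09;0.04 0.085 0 0 0 0.18;0.06 0.13 0 0 0 0.27;0.08 0.175 0 0 0 0.36;0.1 0.22 0 0 0 0.45'; python3 g.py .638 .0595 .25 5 0
```

```text
time_s: 11.9
tcp_pos: [0.5892, -0.1152, 0.2537]
tool_rot: [[-0.421, 0.907, 0.005], [0.907, 0.421, -0.004], [-0.006, 0.003, -1.0]]
wrist_force: [1.2, -0.4, -3.4]
finger_gap: 0.763
finger_force: 53.0
shift [0.1379 0.1178 0.0033] 0.181 rot [0.004 0.005 0.348] rows 3.6
```

```bash
python3 steer.py '0.03 0.03 0 0 0 0.1;0.07 0.06 0 0 0 0.2;0.105 0.09 0 0 0.005 0.3;0.138 0.118 0 0.004 0.005 0.348;0.138 0.118 0 0.004 0.005 0.348'
python3 - <<'E'
from h import *
p,d,c,M=grab("wrist","w4"); np.savez("pics/w4.npz",p=p,d=d,M=M)
print(M[:3,3])
E
```

```text
time_s: 12.4
tcp_pos: [0.6377, 0.0628, 0.2526]
tool_rot: [[-0.094, 0.996, -0.001], [0.996, 0.094, 0.001], [0.001, -0.001, -1.0]]
wrist_force: [0.5, -0.2, -4.1]
finger_gap: 0.76
finger_force: 53.0
[0.63026184 0.1403377  0.38318084]
```

View pics/w4.png

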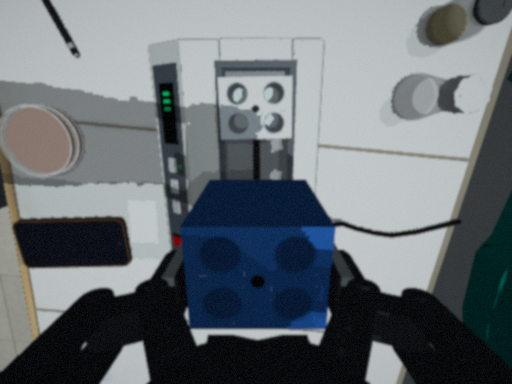

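Run:
```python
from h import *
z=np.load("pics/w4.npz"); c=optics.get_calibration("wrist"); M=z['M']; X=cloud(z['d'],c,M)
rows=np.arange(384)[:,None]*np.ones((1,512))
a=X[(X[...,2]>.108)&(X[...,2]<.128)&(rows<172)]
r=cv2.minAreaRect(a[:,:2].astype(np.float32)); print("alu",np.median(a[:,2]),r)
for n,uv,zz in(("backleft",(324,38),.07),("back mid",(319,150),.07),("well left-back rim",(297,60),.07),("well left-front rim",(216,60),.07),("well back r",(294.5,170),.07),("well front r",(219,170),.07)): print(n,plane(uv,zz,c,M).round(4)[0])
# subpixel rim edges from depth: along rows, transitions of height .07 -> lower
for v in (145,150,155,160,165,170):
    x=X[v]; ok=(abs(x[:,2]-.07)<.008)&(x[:,0]>.5); i=np.where(ok)[0]; g=np.where(np.diff(i)>20)[0]
    print(v,[ (i[k],i[k+1],x[i[k],:2].round(4).tolist(),x[i[k+1],:2].round(4).tolist()) for k in g], x[i[-1],:2].round(4))
cl=X[abs(X[:,256,2]-.07)<.008][:,256] ; 
for u in (235,256,280):
    x=X[:100,u]; print(u,[(v,x[v].round(4).tolist()) for v in range(30,78,1) if abs(x[v,2]-x[v-1,2])>.012])
```

```text
alu 0.11671353640599053 ((0.6286223530769348, 0.1385883092880249), (0.06610426306724548, 0.05400663614273071), 6.528629302978516)
backleft [0.6902 0.2107 0.07  ]
back mid [0.703  0.1001 0.07  ]
well left-back rim [0.6662 0.1884 0.07  ]
well left-front rim [0.5842 0.1807 0.07  ]
well back r [0.6788 0.075  0.07  ]
well front r [0.5932 0.067  0.07  ]
145 [(np.int64(225), np.int64(287), [0.5976, 0.0949], [0.6674, 0.1016])] [0.702 0.105]
150 [(np.int64(225), np.int64(287), [0.5982, 0.0897], [0.6681, 0.0961])] [0.7014 0.0996]
155 [(np.int64(225), np.int64(287), [0.5988, 0.0845], [0.6685, 0.0909])] [0.7023 0.094 ]
160 [(np.int64(225), np.int64(287), [0.5992, 0.0789], [0.6691, 0.0853])] [0.7035 0.0881]
165 [(np.int64(225), np.int64(287), [0.5996, 0.0733], [0.6696, 0.0799])] [0.7032 0.0823]
170 [(np.int64(226), np.int64(287), [0.6004, 0.0661], [0.6705, 0.074])] [0.7037 0.0769]
235 [(37, [0.6017, 0.2039, 0.0669]), (77, [0.6084, 0.1626, 0.1169])]
256 [(37, [0.6227, 0.2057, 0.0679]), (68, [0.6303, 0.1403, 0.3832]), (69, [0.6252, 0.1782, 0.0525]), (76, [0.6267, 0.1652, 0.1162])]
280 [(37, [0.6466, 0.2079, 0.0678]), (76, [0.6476, 0.1671, 0.1178])]
```

The view shows the well rim at cols 216–297, aluminium block at (255,107), and the held blue block at (258,278), bores up. Work out the offsets in the tool frame.

Run:
```python
from h import *
z=np.load("pics/w4.npz"); c=optics.get_calibration("wrist"); Tc=c['T_tool_cam']; Y=cloud(z['d'],c,Tc)
rows=np.arange(384)[:,None]*np.ones((1,512))
m=(blue(z['p'])>0)&(rows>175)
q=Y[m]; t=q[(abs(q[:,2]-np.percentile(q[:,2],10))<.006)]
print("blue top in tool", np.median(t[:,2]), cv2.minAreaRect(t[:,:2].astype(np.float32)))
W=np.linalg.inv(np.vstack([z['M']]))
T=Tc@W
for w in([.5992,.0789,.07],[.6691,.0853,.07],[.6286,.1386,.117],[.636,.066,.07]): print((T@np.r_[w,1])[:3].round(4))
c,M=cam("top"); zt=np.load("pics/top0.npz"); X=cloud(zt['d'],c,M)
o=np.array([.636,.066]);yh=np.array([-.0924,.9957])
m=(X[...,2]>.082)&(X[...,2]<.13)&(np.hypot(X[...,0]-.65,X[...,1]+.02)<.09); q=X[m]
yy=(q[:,:2]-o)@yh
for lo,hi in((.082,.098),(.102,.12)):
    s=(q[:,2]>lo)&(q[:,2]<hi); print("stop",lo,s.sum(),np.percentile(yy[s],[3,50,97]).round(3),np.median(((q[s,:2]-o)@np.array([.9957,.0924]))).round(4))
```

```text
blue top in tool -0.02095446415961303 ((0.0026851706206798553, -4.694610834121704e-05), (0.05554496496915817, 0.06635421514511108), 0.16028358042240143)
[ 0.0195 -0.0367  0.1827]
[0.0193 0.0335 0.1826]
[ 0.0762 -0.0018  0.1357]
[ 0.0032 -0.0013  0.1826]
stop 0.082 53 [-0.099 -0.064 -0.06 ] -0.0112
stop 0.102 46 [-0.099 -0.092 -0.084] -0.0
```

```bash
python3 steer.py '0.0065 -0.0016 0.02 0 0 0;0.0065 -0.0016 0.05 0 0 0;0.0065 -0.0016 0.08 0 0 0;0.0065 -0.0016 0.1 0 0 0;0.0065 -0.0016 0.11 0 0 0'; python3 steer.py '0 0 0 0 0 0' | grep tcp;  python3 - <<'E'
from h import *
p,d,c,M=grab("wrist","w5"); Y=cloud(d,c,c['T_tool_cam'])
X=cloud(d,c,M)
for v in range(100,190,10):
    x=X[v]; y=Y[v]; ok=(abs(x[:,2]-.07)<.009)&(x[:,0]>.5); i=np.where(ok)[0]; g=np.where(np.diff(i)>20)[0]
    print(v,[(int(i[k]),int(i[k+1]),y[i[k]].round(4).tolist(),y[i[k+1]].round(4).tolist(),round((y[i[k],1]+y[i[k+1],1])/2,4)) for k in g])
m=(blue(p)>0); q=Y[m]; t=q[(abs(q[:,2]-np.percentile(q[:,2],10))<.006)]
print("blue top in tool", np.median(t[:,2]), cv2.minAreaRect(t[:,:2].astype(np.float32)))
E
```

```text
time_s: 12.95
tcp_pos: [0.6344, 0.063, 0.1412]
tool_rot: [[-0.09, 0.996, -0.003], [0.996, 0.09, -0.0], [-0.0, -0.003, -1.0]]
wrist_force: [-0.3, -0.1, -3.6]
finger_gap: 0.763
finger_force: 52.9
tcp_pos: [0.6348, 0.0633, 0.1423]
100 [(195, 224, [0.0818, -0.0432, 0.074], [0.0816, -0.0222, 0.0656], np.float64(-0.0327)), (226, 289, [0.0818, -0.0223, 0.0789], [0.0818, 0.0221, 0.0771], np.float64(-0.0001)), (290, 321, [0.0816, 0.0218, 0.0683], [0.0817, 0.0436, 0.0728], np.float64(0.0327))]
110 [(196, 321, [0.0752, -0.0429, 0.0737], [0.0751, 0.0444, 0.0741], np.float64(0.0007))]
120 [(197, 227, [0.0684, -0.0427, 0.0743], [0.0684, -0.0215, 0.074], np.float64(-0.0321)), (227, 291, [0.0684, -0.0215, 0.074], [0.0681, 0.0243, 0.0796], np.float64(0.0014)), (292, 321, [0.0685, 0.0241, 0.0721], [0.0684, 0.0446, 0.0733], np.float64(0.0344))]
130 [(198, 222, [0.0615, -0.0423, 0.0735], [0.0621, -0.0244, 0.0664], np.float64(-0.0333)), (224, 293, [0.0614, -0.0241, 0.0756], [0.0611, 0.026, 0.0792], np.float64(0.0009)), (296, 320, [0.0623, 0.0261, 0.0643], [0.0614, 0.0447, 0.0747], np.float64(0.0354))]
140 [(199, 226, [0.0546, -0.0419, 0.0729], [0.0557, -0.0215, 0.0635], np.float64(-0.0317)), (243, 276, [0.0552, -0.0101, 0.0673], [0.0555, 0.0127, 0.0651], np.float64(0.0013)), (290, 320, [0.0557, 0.0222, 0.0633], [0.0546, 0.0447, 0.0724], np.float64(0.0334))]
150 [(200, 319, [0.0474, -0.0416, 0.0728], [0.0473, 0.0447, 0.0735], np.float64(0.0015))]
160 [(200, 305, [0.0401, -0.0421, 0.0729], [0.0386, 0.0362, 0.0809], np.float64(-0.003))]
170 [(213, 305, [0.0311, -0.0341, 0.08], [0.0314, 0.0361, 0.0785], np.float64(0.001))]
180 [(208, 307, [0.0252, -0.037, 0.0723], [0.0251, 0.0369, 0.0723], np.float64(-0.0))]
blue top in tool -0.020961164121461713 ((0.0024367980659008026, -0.0004485994577407837), (0.05550878867506981, 0.06721118092536926), 0.21527528762817383)
```

View pics/w5.png

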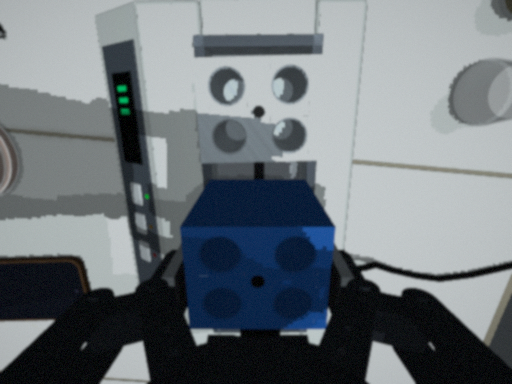

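The blue block is aligned with the well (bore dots at col 258 for both blocks), gap to the aluminium visible at rows 160–180. Lower in.

```bash
python3 steer.py '0 0.001 0.005 0 0 0;0 0.001 0.01 0 0 0;0 0.001 0.015 0 0 0;0 0.001 0.02 0 0 0;0 0.001 0.022 0 0 0'|grep -E "tcp|wri" && python3 steer.py '0 0 0.003 0 0 0;0 0 0.005 0 0 0'|grep -E "tcp|wri"
```

```text
tcp_pos: [0.6362, 0.0642, 0.1206]
wrist_force: [0.0, 0.5, -2.7]
tcp_pos: [0.6364, 0.0642, 0.1161]
wrist_force: [0.3, 0.7, -3.9]
```

```bash
python3 steer.py '0 0 0.004 0 0 0;0 0 0.008 0 0 0;0 0 0.012 0 0 0;0 0 0.015 0 0 0'|grep -E "tcp|wri" && python3 steer.py '0 0 0.001 0 0 0;0 0 0.002 0 0 0'|grep -E "tcp|wri"
```

```text
tcp_pos: [0.6363, 0.0642, 0.1009]
wrist_force: [-0.1, 0.0, -3.2]
tcp_pos: [0.6364, 0.0642, 0.0993]
wrist_force: [0.3, 0.2, -3.3]
```

```bash
python3 steer.py '0 0 0.001 0 0 0;0 0 0.001 0 0 0'|grep -E "tcp|wri" && python3 steer.py '0 0 0.001 0 0 0;0 0 0.001 0 0 0'|grep -E "tcp|wri"
```

```text
tcp_pos: [0.6364, 0.0642, 0.0983]
wrist_force: [0.3, 0.4, -4.7]
tcp_pos: [0.6364, 0.0642, 0.0973]
wrist_force: [-0.5, 0.5, -4.0]
```

```bash
python3 steer.py '0 0 0.001 0 0 0;0 0 0.001 0 0 0'|grep -E "tcp|wri" && python3 steer.py '0 0 0.0007 0 0 0;0 0 0.0007 0 0 0'|grep -E "tcp|wri"
```

```text
tcp_pos: [0.6364, 0.0642, 0.0962]
wrist_force: [0.0, 0.6, -2.8]
tcp_pos: [0.6365, 0.0642, 0.0959]
wrist_force: [-0.9, -0.5, -0.8]
```

```bash
python3 steer.py '0.003 0 0 0 0 0;0.006 0 0 0 0 0;0.009 0 0 0 0 0;0.011 0 0 0 0 0'|grep -E "tcp|wri" && python3 steer.py '0.002 0 0 0 0 0;0.004 0 0 0 0 0;0.005 0 0 0 0 0'|grep -E "tcp|wri"
```

```text
tcp_pos: [0.6355, 0.0754, 0.0958]
wrist_force: [0.3, -2.2, -1.1]
tcp_pos: [0.635, 0.0803, 0.0958]
wrist_force: [-0.3, -3.3, 1.1]
```

```bash
python3 steer.py '0.002 0 0 0 0 0;0.004 0 0 0 0 0;0.005 0 0 0 0 0'|grep -E "tcp|wri" && python3 steer.py '0.001 0 0 0 0 0;0.002 0 0 0 0 0'|grep -E "tcp|wri"&& python3 steer.py '0.001 0 0 0 0 0;0.001 0 0 0 0 0'|grep -E "tcp|wri"
```

```text
tcp_pos: [0.6346, 0.0848, 0.0957]
wrist_force: [0.9, -6.2, 1.0]
tcp_pos: [0.6344, 0.0867, 0.0957]
wrist_force: [1.2, -5.6, 1.3]
tcp_pos: [0.6344, 0.0878, 0.0958]
wrist_force: [0.5, -4.6, 2.0]
```

```bash
for i in 1; do python3 steer.py '0.001 0 0 0 0 0;0.001 0 0 0 0 0'|grep -E "tcp|wri"; done
python3 - <<'E'
from h import *
p,d,c,M=grab("wrist"); X=cloud(d,c,M)
rows=np.arange(384)[:,None]*np.ones((1,512))
a=X[(X[...,2]>.108)&(X[...,2]<.128)&(rows<180)&(blue(p)==0)]
print("alu",len(a),np.median(a[:,2]),cv2.minAreaRect(a[:,:2].astype(np.float32)))
for u in (240,256,275): print([(v,X[v,u].round(4).tolist()) for v in range(1,175) if abs(X[v,u,2]-X[v-1,u,2])>.01])
E
```

```text
tcp_pos: [0.6342, 0.0888, 0.0957]
wrist_force: [1.1, -4.6, 1.9]
alu 12343 0.11676954441582715 ((0.6275042295455933, 0.15421734750270844), (0.06674924492835999, 0.035633157938718796), 5.189399719238281)
[(23, [0.6151, 0.2043, 0.0689]), (90, [0.6201, 0.1714, 0.1153]), (152, [0.6183, 0.1361, 0.0397]), (155, [0.6191, 0.1367, 0.0546]), (156, [0.6219, 0.147, 0.116])]
[(23, [0.6229, 0.2052, 0.0685]), (48, [0.6269, 0.1666, 0.2262]), (49, [0.6239, 0.1936, 0.0687]), (90, [0.6261, 0.1719, 0.1177]), (116, [0.6269, 0.1666, 0.2262]), (117, [0.6269, 0.1624, 0.1175]), (128, [0.6269, 0.1666, 0.2262]), (129, [0.6273, 0.1581, 0.1177])]
[(23, [0.6323, 0.2061, 0.0682]), (90, [0.633, 0.1725, 0.1165]), (138, [0.6269, 0.1666, 0.2262]), (139, [0.635, 0.1548, 0.116])]
```

```bash
for i in 1; do python3 steer.py '0.001 0 0 0 0 0;0.002 0 0 0 0 0;0.002 0 0 0 0 0'|grep -E "tcp|wri"; done;  python3 steer.py '0.001 0 0 0 0 0;0.001 0 0 0 0 0'|grep -E "tcp|wri"
```

```text
tcp_pos: [0.6341, 0.0909, 0.0958]
wrist_force: [0.2, -4.9, 1.3]
tcp_pos: [0.634, 0.0918, 0.0957]
wrist_force: [1.3, -4.4, 1.3]
```

```bash
python3 steer.py '0.001 0 0 0 0 0;0.001 0 0 0 0 0'|grep -E "tcp|wri"
```

```text
tcp_pos: [0.6339, 0.0928, 0.0958]
wrist_force: [0.8, -4.6, 2.0]
```

```bash
python3 steer.py '0.001 0 0 0 0 0;0.001 0 0 0 0 0'|grep -E "tcp|wri";  python3 steer.py '0.001 0 0 0 0 0;0.001 0 0 0 0 0'|grep -E "tcp|wri"
```

```text
tcp_pos: [0.6338, 0.0938, 0.0958]
wrist_force: [1.1, -4.4, 1.2]
tcp_pos: [0.6337, 0.0948, 0.0958]
wrist_force: [0.7, -4.6, 1.5]
```

```bash
python3 steer.py '0.001 0 0 0 0 0;0.001 0 0 0 0 0'|grep -E "tcp|wri";  python3 steer.py '0.0007 0 0 0 0 0;0.0007 0 0 0 0 0'|grep -E "tcp|wri"
```

```text
tcp_pos: [0.6336, 0.0956, 0.0957]
wrist_force: [0.9, -6.5, 1.7]
tcp_pos: [0.6336, 0.0957, 0.0958]
wrist_force: [1.2, -10.0, 1.6]
```

```bash
python3 steer.py '0.0005 0 0 0 0 0;0.0005 0 0 0 0 0'|grep -E "tcp|wri";  python3 steer.py '0 0 0 0 0 0;0 0 0 0 0 0;0 0 0 0 0 0;0 0 0 0 0 0' 1.0; python3 steer.py '0 0 -0.03 0 0 0;0 0 -0.07 0 0 0;0 0 -0.11 0 0 0;0 0 -0.14 0 0 0;0 0 -0.14 0 0 0';python3 g.py .6465 -.0475 .22 5.3 0
```

```text
tcp_pos: [0.6337, 0.0957, 0.0958]
wrist_force: [1.0, -13.2, 1.3]
time_s: 18.95
tcp_pos: [0.6333, 0.0976, 0.0956]
tool_rot: [[-0.091, 0.996, 0.0], [0.996, 0.091, 0.0], [0.0, 0.0, -1.0]]
wrist_force: [0.2, -1.6, -0.5]
finger_gap: 1.0
finger_force: 0.0
time_s: 19.45
tcp_pos: [0.6345, 0.0977, 0.2407]
tool_rot: [[-0.091, 0.996, 0.008], [0.996, 0.091, 0.001], [0.0, 0.008, -1.0]]
wrist_force: [0.7, 0.1, 0.3]
finger_gap: 0.999
finger_force: 0.0
shift [-0.1457 -0.0014  0.0207] 0.147 rot [ 0.008 -0.    -0.001] rows 2.9
```

```bash
python3 steer.py '-0.03 0 0 0 0 0;-0.08 0 0 0.008 0 0;-0.12 -0.001 0 0.008 0 0;-0.156 -0.0014 0 0.008 0 0;-0.156 -0.0014 0 0.008 0 0' 0.0 20
python3 - <<'E'
from h import *
p,d,c,M=grab("wrist","w6"); X=cloud(d,c,M)
m=blue(p)>0; t=X[m&(X[...,2]>.108)&(X[...,2]<.13)]; print("blue",len(t),np.median(t[:,2]),cv2.minAreaRect(t[:,:2].astype(np.float32)))
h=cv2.cvtColor(p,cv2.COLOR_BGR2HSV)
t=X[(X[...,2]>.104)&(X[...,2]<.118)&(X[...,1]<.03)&(X[...,0]>.55)&(X[...,0]<.7)&(X[...,1]>-.1)]; print("lug",len(t),np.median(t[:,2]) if len(t) else 0,cv2.minAreaRect(t[:,:2].astype(np.float32)) if len(t) else 0)
E
python3 g.py .6476 -.0585 .111 5.3 0
```

```text
time_s: 19.95
tcp_pos: [0.6459, -0.0621, 0.2346]
tool_rot: [[-0.087, 0.996, -0.009], [0.996, 0.087, -0.001], [-0.0, -0.009, -1.0]]
wrist_force: [-0.5, -0.7, 0.0]
finger_gap: 0.144
finger_force: 0.0
blue 2018 0.11667980308102954 ((0.6349807977676392, 0.0820789560675621), (0.06609692424535751, 0.022394699975848198), 4.927476406097412)
lug 540 0.11045419369462756 ((0.6447877287864685, -0.02511320821940899), (0.02767171338200569, 0.016366157680749893), 5.298223972320557)
shift [0.0013 0.0029 0.1236] 0.124 rot [-0.009 -0.    -0.004] rows 2.5
```

View pics/w6.png

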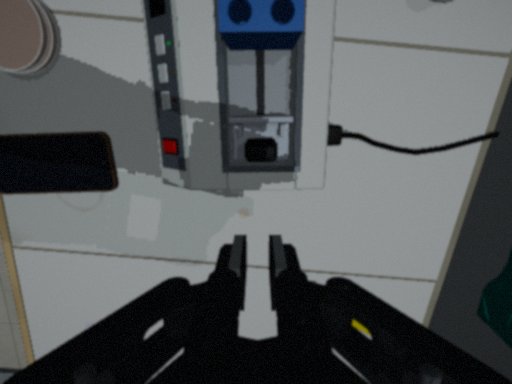

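Blue block seated at the top (262,15), lug at (261,150), measured (0.6448, -0.0251, 0.110), as expected. Descend right of the lug.

```bash
python3 steer.py '0.001 0 0.03 -0.009 0 0;0.001 0 0.07 -0.009 0 0;0.001 0 0.1 -0.009 0 0;0.001 0 0.123 -0.009 0 0;0.001 0 0.123 -0.009 0 0' ; python3 g.py .6448 -.0251 .111 5.3 0
```

```text
time_s: 20.5
tcp_pos: [0.6434, -0.0558, 0.1088]
tool_rot: [[-0.092, 0.996, -0.005], [0.996, 0.092, 0.001], [0.002, -0.005, -1.0]]
wrist_force: [-0.2, 0.6, 0.3]
finger_gap: 0.002
finger_force: 0.0
shift [ 0.0304  0.0042 -0.0021] 0.031 rot [-0.005 -0.002 -0.001] rows 0.6
```

```bash
python3 steer.py '0.004 0.003 0 0 0 0;0.009 0.003 0 0 0 0;0.013 0.003 0 0 0 0;0.017 0.003 0 0 0 0;0.021 0.003 0 0 0 0'|grep -E "tcp|wri"; python3 steer.py '0.005 0 0 0 0 0;0.012 0 0 0 0 0;0.019 0 0 0 0 0;0.026 0 0 0 0 0;0.032 0 0 0 0 0'|grep -E "tcp|wri"
```

```text
tcp_pos: [0.6464, -0.036, 0.1135]
wrist_force: [0.3, -2.7, 1.8]
tcp_pos: [0.6431, -0.0035, 0.1126]
wrist_force: [-0.8, -3.0, 2.7]
```

```bash
python3 steer.py '0.005 0 0 0 0 0;0.01 0 0 0 0 0;0.015 0 0 0 0 0;0.019 0 0 0 0 0'|grep -E "tcp|wri"; python3 steer.py '0.001 0 0 0 0 0;0.002 0 0 0 0 0'|grep -E "tcp|wri"; python3 -c "
from h import *
p,d,c,M=grab('top'); X=cloud(d,c,M); p2,d,c,M=grab('wrist','w7')"
```

```text
tcp_pos: [0.6414, 0.0151, 0.1125]
wrist_force: [-1.5, -2.9, 0.8]
tcp_pos: [0.6412, 0.0167, 0.1125]
wrist_force: [-0.4, -2.0, 1.3]
```

```bash
python3 steer.py '0.001 0 0 0 0 0;0.002 0 0 0 0 0'|grep -E "tcp|wri"; python3 steer.py '0.001 0 0 0 0 0;0.001 0 0 0 0 0'|grep -E "tcp|wri"; python3 steer.py '0.001 0 0 0 0 0;0.001 0 0 0 0 0'|grep -E "tcp|wri"
```

```text
tcp_pos: [0.6412, 0.0186, 0.1126]
wrist_force: [-1.8, -2.5, -0.1]
tcp_pos: [0.6411, 0.0198, 0.1126]
wrist_force: [-0.2, -2.5, -0.5]
tcp_pos: [0.641, 0.0201, 0.1126]
wrist_force: [-0.9, -5.8, -0.9]
```

```bash
python3 steer.py '0.0007 0 0 0 0 0;0.0007 0 0 0 0 0'|grep -E "tcp|wri"; python3 steer.py '0.0007 0 0 0 0 0;0.0007 0 0 0 0 0'|grep -E "tcp|wri"
```

```text
tcp_pos: [0.641, 0.0202, 0.1126]
wrist_force: [0.1, -9.9, -0.7]
tcp_pos: [0.641, 0.0203, 0.1126]
wrist_force: [0.4, -13.7, -1.4]
```

Solid stop at 14 N. Back off, rise, and look from all the cameras.

```bash
python3 steer.py '-0.005 0 0 0 0 0;-0.02 0 0 0 0 0;-0.03 0 0 0 0 0;-0.03 0 -0.05 0 0 0;-0.03 0 -0.1 0 0 0'|grep -E "tcp|wri"; python3 steer.py '-0.01 0 0 0 0 0;-0.01 0 -0.02 0 0 0;-0.01 0 -0.02 0 0 0'|grep -E "tcp|wri"
python3 - <<'E'
from h import *
p,d,c,M=grab("wrist","w8"); X=cloud(d,c,M)
yh=np.array([-.0924,.9957]);o=np.array([.636,.066])
def st(n,m):
    t=X[m]; y=(t[:,:2]-o)@yh; print(n,len(t),np.median(t[:,2]).round(4),np.percentile(y,[1,99]).round(4),cv2.minAreaRect(t[:,:2].astype(np.float32)))
top=(X[...,2]>.106)&(X[...,2]<.13)&(abs(X[...,0]-.63)<.08)
b=blue(p)>0
st("blue",b&top&(X[...,1]>.03)); st("lug",top&(X[...,1]<.06)&~b); st("alu",top&~b&(X[...,1]>.11)) if (top&~b&(X[...,1]>.11)).any() else print("no alu")
p2,_,_,_=grab("top"); s,_,_,_=grab("side")
im=np.hstack([cv2.resize(p,(512,384)),np.zeros((384,0,3),np.uint8)])
t=cv2.resize(p2[120:260,140:380],(480,280)); ss=cv2.resize(s[130:290,200:400],(320,256))
cv=np.zeros((600,800,3),np.uint8); cv[:300,:400]=cv2.resize(p,(400,300)); cv[:250,400:]=cv2.resize(p2[120:260,140:364],(400,250)); cv[300:,:]=cv2.resize(s[130:280,200:400],(800,300)) if 0 else 0
cv[300:600,:400]=cv2.resize(s[130:280,200:400],(400,300)); cv[300:600,400:]=cv2.resize(s[130:205,205:305],(400,300),interpolation=cv2.INTER_CUBIC)
cv2.imwrite("pics/final.png",cv)
E
```

```text
tcp_pos: [0.6429, -0.0088, 0.2129]
wrist_force: [0.7, -0.2, 0.7]
tcp_pos: [0.6451, -0.0186, 0.2351]
wrist_force: [0.2, -0.5, 0.4]
blue 4631 0.1167 [0.0056 0.0583] ((0.633449375629425, 0.09815771132707596), (0.06608821451663971, 0.053479425609111786), 5.27497673034668)
lug 563 0.1104 [-0.0341 -0.0184] ((0.6382570266723633, 0.03976532071828842), (0.027097180485725403, 0.01579522341489792), 5.755481243133545)
alu 1251 0.1167 [0.0527 0.0698] ((0.63103187084198, 0.12325237691402435), (0.06655547767877579, 0.02530878782272339), 4.918156147003174)
```

View pics/final.png

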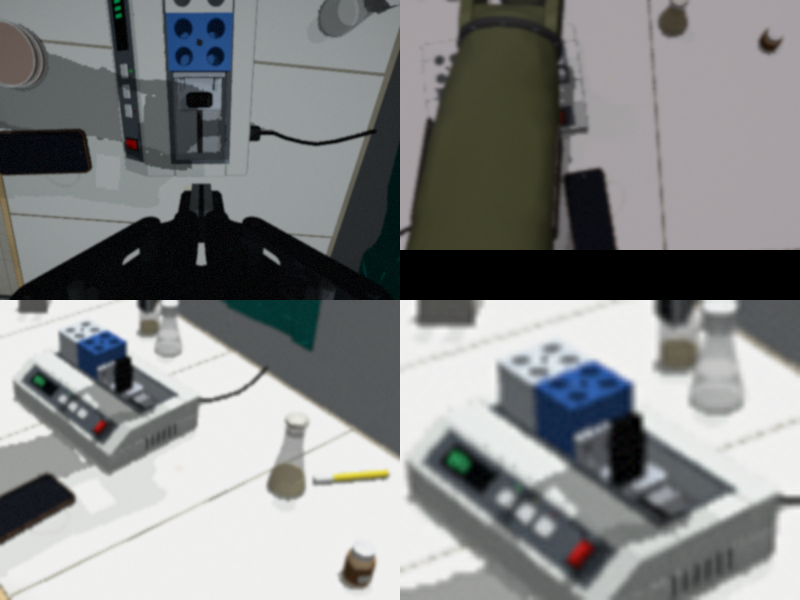

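The pictures show the row closed: aluminium, blue and stop touching, all upright. The stop has travelled about 65 mm, and the flask and vial stand where they were. Handing in.

```bash
python3 -c "
from cell import manip, optics; print(manip.job_done())"
```

```text
the job is handed in; nothing more can be done
None
```

The job is handed in, with no verdict shown: I stood the blue block bores-up, let go, took it afresh and lowered it into the well broad side to the aluminium block, then pushed the row left against the wall and slid the end stop up to a firm 14 N contact (about 65 mm of travel), all in roughly 25 s.

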